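# Let the customer hear two of the call bells

### The job

A customer in the second-hand shop wants to compare the largest and the smallest of the three call bells on the counter. With the fingertips, gently press the largest bell's plunger all the way down and let it spring back up, then do the same to the smallest bell, and withdraw. Do not touch the middle-sized bell; leave the bells and everything else standing where they are, and lift nothing.

Things in the scene. Friction and masses are not known exactly. Their poses are not given: they have to be found in the camera images.
- large_bell: the largest of three loose call bells, all alike in make: round black base 108 mm across, steel dome up to 60 mm high, thin steel plunger on top; origin at the centre of its underside, z up its axis
- large_top (a point): centre of the top face of the largest bell's plunger, a round cap 14 mm across on the bell's axis, 74 mm above the table when up; it moves down with the plunger; the cap stands 14 mm above the dome
- large_plunger (a joint): how far the largest bell's plunger is pressed down, m: 0 up, 0.007 fully down; a spring returns it, 2 N to start it moving and 4 N at the bottom, where it meets a rigid stop
- middle_bell: the middle-sized of three loose call bells, all alike in make: round black base 80 mm across, steel dome up to 47 mm high, thin steel plunger on top; origin at the centre of its underside, z up its axis
- middle_top (a point): centre of the top face of the middle-sized bell's plunger, a round cap 14 mm across on the bell's axis, 61 mm above the table when up; it moves down with the plunger; the cap stands 14 mm above the dome
- middle_plunger (a joint): how far the middle-sized bell's plunger is pressed down, m: 0 up, 0.007 fully down; a spring returns it, 2 N to start it moving and 4 N at the bottom, where it meets a rigid stop
- small_bell: the smallest of three loose call bells, all alike in make: round black base 58 mm across, steel dome up to 36 mm high, thin steel plunger on top; origin at the centre of its underside, z up its axis
- small_top (a point): centre of the top face of the smallest bell's plunger, a round cap 14 mm across on the bell's axis, 50 mm above the table when up; it moves down with the plunger; the cap stands 14 mm above the dome
- small_plunger (a joint): how far the smallest bell's plunger is pressed down, m: 0 up, 0.007 fully down; a spring returns it, 2 N to start it moving and 4 N at the bottom, where it meets a rigid stop
- egg_cup: blue china egg cup, 48 mm across, 58 mm high; loose bystander, origin at the centre of its underside
- sugar_pot: white china sugar pot with a domed lid and a small fixed knob, 64 mm across, 66 mm high (not a bell); loose bystander, origin at the centre of its underside
- tin: green tin with a brass lid, 89 x 124 x 64 mm high; loose bystander, origin at the centre of its underside
- glass_bowl: clear glass bowl, 110 mm across, 50 mm high; loose bystander, origin at the centre of its underside
- candlestick: brass candlestick, foot 84 mm across, 160 mm high; loose bystander, origin at the centre of its underside
- mug: terracotta mug with a handle towards its +y, 76 mm across, 85 mm high; loose bystander, origin at the centre of its underside
- book: small red book lying flat, 114 x 74 x 26 mm high; loose bystander, origin at the centre of its underside

How it is judged (in metres and radians):
On the way, in this order (a step that is already met when the one before it is completed fails the run):
1. the largest bell's plunger is pressed down by the fingers (over 5 of its 7 mm) while the smallest is up (value of joint large_plunger above 0.005 m and value of joint small_plunger below 0.0015 m and contact force between the fingers and large_bell above 0.5 N), for 0.05 s.
2. the largest bell's plunger is back up (under 1.5 mm) (value of joint large_plunger below 0.0015 m), for 0.05 s.
3. the smallest bell's plunger is pressed down by the fingers (over 5 of its 7 mm) while the largest is up (value of joint small_plunger above 0.005 m and value of joint large_plunger below 0.0015 m and contact force between the fingers and small_bell above 0.5 N), for 0.05 s.
4. the smallest bell's plunger is back up (value of joint small_plunger below 0.0015 m), for 0.05 s.
At the end, for the whole second after the job is handed in: All three plungers up (under 1.5 mm), the bells at rest and upright within 20 mm of where they began, and all bystanders upright within 20 mm of where they began (value of joint each of large_plunger, middle_plunger, small_plunger below 0.0015 m and linear speed of each of large_bell, middle_bell, small_bell below 0.02 m/s and distance of each of large_bell, middle_bell, small_bell, egg_cup, sugar_pot, tin, glass_bowl, candlestick, mug, book from where it was at the start of the episode below 0.02 m and angle between each of large_bell, middle_bell, small_bell's own z axis and vertical below 0.1 rad and angle between each of egg_cup, sugar_pot, tin, glass_bowl, candlestick, mug, book's own z axis and vertical below 0.2 rad); the robot touches nothing.
It fails at once if the middle-sized bell is touched or its plunger pressed (contact force between any of the fingers, the arm and middle_bell above 0.3 N or value of joint middle_plunger above 0.002 m).
It fails at once if a bell is pressed harder than 25 N (contact force between any of the fingers, the arm and large_bell above 25 N or contact force between any of the fingers, the arm and small_bell above 25 N).
It fails at once if a bell is lifted (10 mm), tipped or pushed more than 20 mm away (height (world z) of any of large_bell, middle_bell, small_bell above 0.01 m or angle between any of large_bell, middle_bell, small_bell's own z axis and vertical above 0.25 rad or distance of any of large_bell, middle_bell, small_bell from where it was at the start of the episode above 0.02 m).
It fails at once if a bystander is moved more than 20 mm or tipped (distance of any of egg_cup, sugar_pot, tin, glass_bowl, candlestick, mug, book from where it was at the start of the episode above 0.02 m or angle between any of egg_cup, sugar_pot, tin, glass_bowl, candlestick, mug, book's own z axis and vertical above 0.3 rad).
It also fails if it takes over 48 s, if anything falls off the work surface, if the arm or the gripper's body presses on something with over 40 N, if the wrist force passes 120 N, or if a joint passes its speed limit or range.

### The arm

A 6-joint arm with a two-finger parallel gripper is mounted at the origin on the work surface. World frame = base frame: x ahead of the robot, y to its left, z up, the work surface at z = 0. Lengths are in mm, angles in rad, forces in N, time in s.
With the tool pointing down it reaches from about 275 to 750 mm from the base axis. Payload 10.2 kg.
Tool frame: the origin (TCP) lies on the front face of the gripper's body, between the roots of the fingers; the fingertips stand 73 mm ahead of it and the grasp point (between the pads) lies 54 mm ahead of it; z points along the fingers, y is the line along which they close (so a half turn about z gives the same grasp; the last joint's range is limited). The gripper opens to 85 mm and grips with 20 to 120 N. Pads are 22 mm wide; open, the fingers measure 114 mm over their backs; the gripper's body (76 mm by 85 mm) begins 54 mm behind the grasp point. The pads swing forward as they close: fully open they stand 13 mm farther back than shut.
Start: joints at [1.026, 0.313, 1.498, -0, 1.331, -0.223], TCP at [166.057, 498.053, 303.894] pointing down, gripper open.
Joint ranges: [-2.94, 2.94], [-0.97, 2.17], [0.19, 2.56], [-1.23, 4.37], [0.02, 3.11], [-2.88, 2.88]. Speed limits (rad/s): [2.39, 2.39, 3.01, 3.14, 3.14, 3.14].

### API

Orientations are given as a unit quaternion [w, x, y, z].
In Python, from rig import * gives the robot as it stands.
- The arm moves only by the tool step_arm, never from a script. Its argument "plan" is a list of rows, each an object with "offset": the shift along the tool's x, y, z in cm, a list of three; "rot": the turn, a rotation vector about the tool's x, y, z in degrees, a list of three; "gripper": the finger opening in cm, from 0 to 8.54. In form: [{"offset": [x, y, z], "rot": [wx, wy, wz], "gripper": gripper}, ...]. A call has 1 to 12 rows; each row is the pose to reach, as a shift and turn from the pose commanded when the call began, along the tool's axes at that moment; what a row does not reach only later rows make up. A row lasts 1/10 s, in which the tool goes at most 50 mm and 8.59 degrees, less where a joint would pass 70% of its speed; a pose out of reach is approached as far as the arm can. A call with a gripper value outside its range is refused whole. The fingers move at their own pace and stop on an object; "squeeze" is the grip in N (left out, the last holds). Time passes only in rows, so rows that repeat a pose let the fingers close. It gives the time, the measured TCP pose, the force, the opening and the grip force at its end, in the units of the state.
- sense(): the state, without advancing time (a new reading comes with each control period).
- capture(name): name is "side" or "top" or "wrist"; returns a dict with "color" (384x512x3 uint8, red, green, blue), "depth" (384x512 float32, mm along the optical axis (not along the pixel's ray), 0 where there is no reading), "vertical_fov" (degrees; the focal length in pixels is half the picture's height over the tangent of half this angle, whatever the lens; pixels are square), "cx", "cy" (the principal point, pixels), "k1" (the pictures are not rectified: a ray, as slopes to the right and down, at radius r is drawn at 1 + k1 r^2 times it, then the intrinsics apply), "rvec" (rotation vector, rad) and "tvec" (3), from world to camera coordinates, as OpenCV has them; the wrist camera has in their place "mount" (4x4, takes a point from camera to tool coordinates, whose origin is the TCP and whose axes are the flange's). Camera axes: x right, y down, z forward; pixel columns grow to the right and rows downward; lengths in mm; the calibration is good to about 2 mm. A picture is of the moment at which its call begins: read the wrist's pose just before it.
- finish_job(): hands the job in; it is judged then, once.
The state is a dict: "time_s": time; "joints": joint angles; "dq": joint speeds; "tau": joint torques, N m; "eef_pos": TCP position; "ee_rot": TCP orientation; "force": force on the tool from outside, world axes, zero at the start; "wrist_torque": the same for the moment, N m; "grip_width": opening from 0.0 (shut) to 1.0 (fully open); "grip_force": force on a finger pad.
Only numpy, scipy, OpenCV 4.12 (cv2) and the standard library are available. Lean on these libraries where they do the work, as an engineer would, in place of code of your own. Each camera call takes 0.05 s, during which the arm holds its last target. There are 200 camera calls.

## Working session

There is one attempt and no reset: what is moved stays moved. The work goes in short steps, Python scripts to look and compute and a tool call to move; the robot and the scene stay as the last step left them, time stands still between calls to the robot, and variables do not carry over. Pictures are saved under pics/ and viewed, at most 10 in all, crops included, and the job is handed in when it is done.

Besides the shell and the picture viewer there is one more tool, called after "Call:" by a JSON object that holds its "name" and its "arguments", one argument or row to a line. step_arm: Moves the arm, as the interface text tells. Its arguments: {"type":"object","properties":{"plan":{"type":"array"},"squeeze":{"type":"number"}},"required":["plan"]}

```bash
mkdir -p pics
cat > h.py <<'E'
from rig import *
import numpy as np, cv2
from scipy.spatial.transform import Rotation as R
def save(n,f):
    c=capture(n); cv2.imwrite('pics/'+f+'.png',cv2.resize(c['color'][:,:,::-1],(800,600),interpolation=cv2.INTER_CUBIC)); np.save('pics/'+f+'.npy',c,allow_pickle=True); return c
def load(f): return np.load('pics/'+f+'.npy',allow_pickle=True).item()
def ray(c,u,v):
    f=192/np.tan(np.radians(c['vertical_fov'])/2)
    return cv2.undistortPoints(np.array([[[u,v]]],float),np.array([[f,0,c['cx']],[0,f,c['cy']],[0,0,1]]),np.array([c['k1'],0,0,0.]))[0,0]
def atz(c,u,v,z):  # u,v in 512x384 pixels; world point on plane z
    r=np.append(ray(c,u,v),1); Rm=R.from_rotvec(np.ravel(c['rvec'])).as_matrix(); o=-Rm.T@np.ravel(c['tvec']); d=Rm.T@r
    return o+d*(z-o[2])/d[2]
def dep(c,u,v):
    r=np.append(ray(c,u,v),1)*c['depth'][int(round(v)),int(round(u))]
    Rm=R.from_rotvec(np.ravel(c['rvec'])).as_matrix(); return Rm.T@(r-np.ravel(c['tvec']))
E
python3 -c "
from h import *
print(sense())
for n in('top','side'):
  c=save(n,n+'1'); print({k:v for k,v in c.items() if k not in('color','depth')})"
```

```text
{'time_s': 0.0, 'joints': array([ 1.02556990e+00,  3.13400933e-01,  1.49844146e+00, -2.08190338e-05,
        1.33104268e+00, -2.23411547e-01]), 'dq': array([-0.00115766, -0.00122815,  0.00071808,  0.00028079, -0.00125742,
        0.00223497]), 'tau': array([-4.18557511e-04, -4.12266076e+01, -2.59747821e+01, -1.87056344e-04,
        4.12703172e-03,  1.18994086e-05]), 'eef_pos': array([165.97677923, 497.883274  , 303.35848868]), 'ee_rot': array([-2.32910849e-04,  1.60211511e-01,  9.87082496e-01, -6.02865526e-04]), 'force': array([ 0.13219195,  0.03583657, -0.0324182 ]), 'wrist_torque': array([ 0.04734018,  0.00593949, -0.0230603 ]), 'grip_force': 0.0, 'grip_width': 0.9986081176032715}
{'vertical_fov': 51.04432922820311, 'cx': 262.213239399564, 'cy': 193.85384040430066, 'k1': -0.09447135568476711, 'rvec': array([ 2.17067841, -2.19938124,  0.10287841]), 'tvec': array([  11.04045201,  587.49185047, 1022.9766067 ])}
{'vertical_fov': 55.73346439436528, 'cx': 257.98535595918196, 'cy': 192.59085924200704, 'k1': 0.012103880684089094, 'rvec': array([ 0.56592941, -2.65766077,  1.16044893]), 'tvec': array([565.29696218, 208.72431535, 641.94255958])}
```

View pics/top1.png

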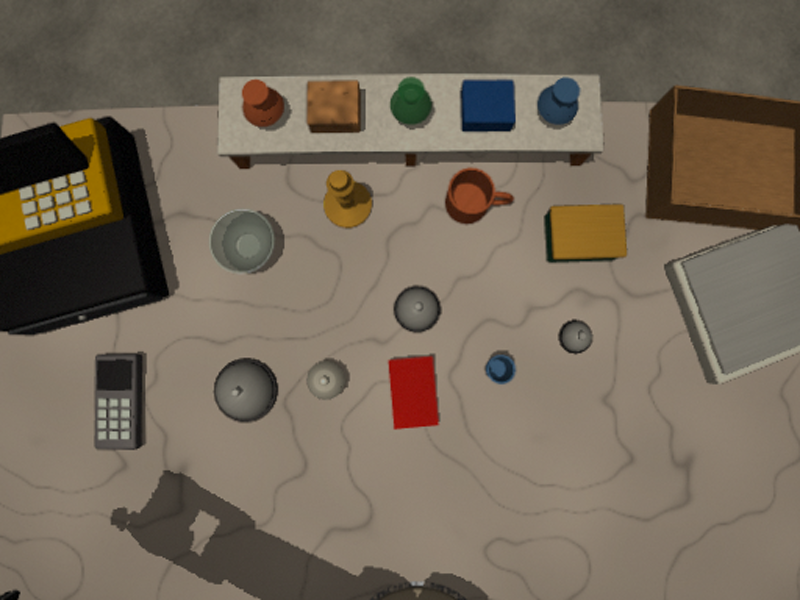

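View pics/side1.png

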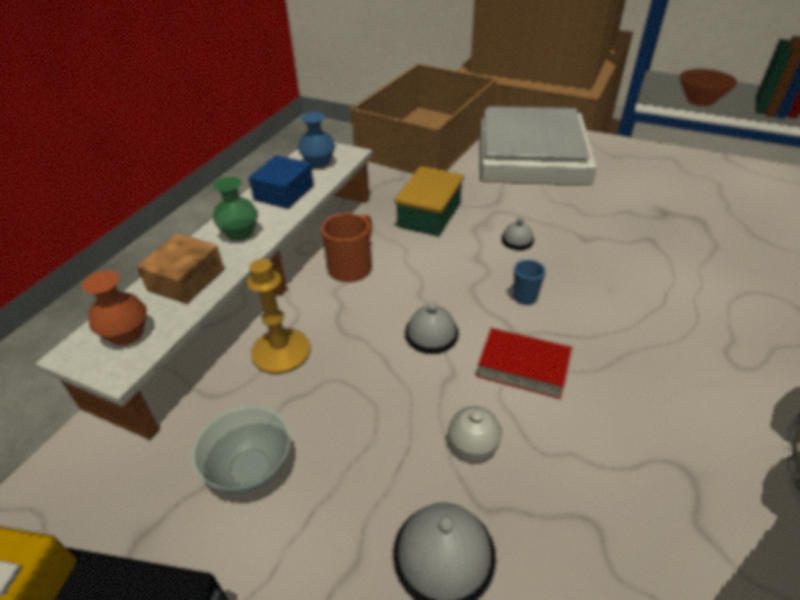

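The top view shows the large bell's cap near (237,391), the middle bell's near (418,307) and the small bell's near (583,337). The sugar pot is at (326,379). In the side view the large cap is at (446,524), the small at (519,221) and the middle at (432,308).

```bash
python3 -c "
from h import *
t=load('top1');s=load('side1')
k=.64
def crop(c,u,v): 
  u,v=int(u*k),int(v*k); return cv2.resize(c['color'][v-20:v+20,u-25:u+25,::-1],(400,300),interpolation=cv2.INTER_CUBIC),(u-25,v-20)
P=[(t,240,391),(t,577,336),(s,446,530),(s,519,230)]
I=[crop(*p) for p in P]; print([i[1] for i in I])
cv2.imwrite('pics/crops.png',np.vstack([np.hstack([I[0][0],I[1][0]]),np.hstack([I[2][0],I[3][0]])]))
for n,a,b,z in(('L',(237,391),(446,524),74),('M',(418,307),(432,308),61),('S',(583,337),(519,221),50)):
  print(n,atz(t,a[0]*k,a[1]*k,z).round(1),atz(s,b[0]*k,b[1]*k,z).round(1),dep(t,a[0]*k,a[1]*k).round(1))
print('pot',atz(t,326*k,379*k,50).round(),'eggcup',atz(t,501*k,367*k,50).round(),'book',atz(t,414*k,392*k,26).round())
"
```

```text
[(128, 230), (344, 195), (260, 319), (307, 127)]
L [447.4 278.4  74. ] [444.5 286.2  74. ] [447.4 278.6  73.1]
M [577.8  -9.5  61. ] [575.9   1.   61. ] [577.8  -9.5  60.6]
S [ 525.9 -279.    50. ] [ 527.4 -264.    50. ] [ 525.9 -278.5   51.6]
pot [464. 140.  50.] eggcup [ 479. -143.   50.] book [440.  -2.  26.]
```

View pics/crops.png

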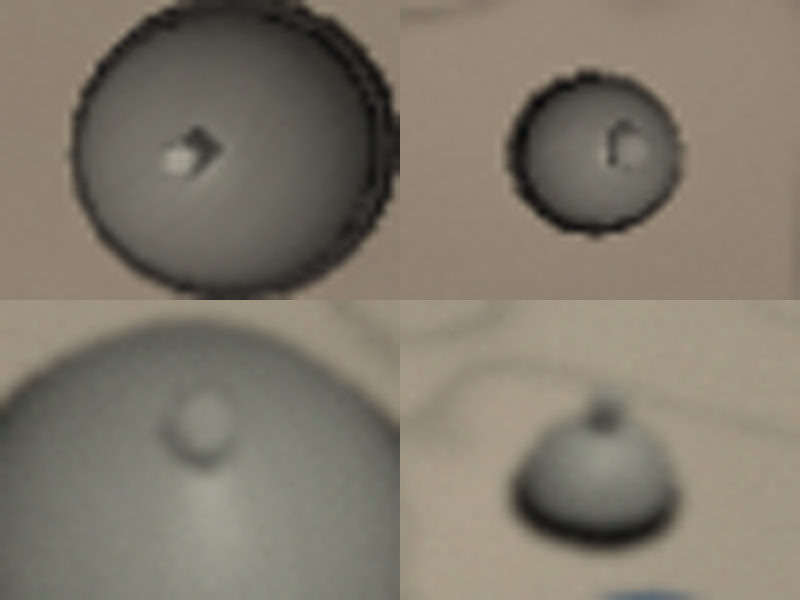

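```bash
python3 -c "
from h import *
t=load('top1');s=load('side1')
for n,a,b,z in(('L',(150.2,250.5),(285,334.7),74),('S',(372.6,214.6),(332.4,139.3),50)):
  print(n,atz(t,*a,z).round(1),atz(s,*b,z).round(1))
print('bases',atz(t,128+232/8-.4,230+148/7.5-.4,10),atz(t,344+195/8-.4,195+153/7.5-.4,8))
w=capture('wrist');print(w['mount'],w['vertical_fov'])
print(R.from_quat(sense()['ee_rot'],scalar_first=True).as_matrix().round(3))
"
```

```text
L [446.8 282.1  74. ] [445.4 285.5  74. ]
S [ 528.7 -277.7   50. ] [ 529.5 -273.8   50. ]
bases [446.22325438 282.21380884  10.        ] [ 528.94163076 -277.30919052    8.        ]
[[ 1.06476305e-03 -9.63410704e-01 -2.68027390e-01  6.82524914e+01]
 [ 9.99998834e-01  1.31917199e-03 -7.69110212e-04  3.13375772e-01]
 [ 1.09454324e-03 -2.68026259e-01  9.63410985e-01 -7.06761743e+01]
 [ 0.00000000e+00  0.00000000e+00  0.00000000e+00  1.00000000e+00]] 64.13200068463316
[[-0.949  0.316 -0.   ]
 [ 0.316  0.949 -0.001]
 [ 0.    -0.001 -1.   ]]
```

Call:
{"name": "step_arm", "arguments": {
  "plan": [
    {"offset": [-4, -1.4, 0], "rot": [0, 0, 0], "gripper": 0},
    {"offset": [-8.5, -2.9, 0], "rot": [0, 0, 0], "gripper": 0},
    {"offset": [-13, -4.5, 0], "rot": [0, 0, 0], "gripper": 0},
    {"offset": [-17.5, -6, 0], "rot": [0, 0, 0], "gripper": 0},
    {"offset": [-22, -7.6, 0], "rot": [0, 0, 0], "gripper": 0},
    {"offset": [-26.5, -9.2, 0], "rot": [0, 0, 0], "gripper": 0},
    {"offset": [-31, -10.7, 1], "rot": [0, 0, 0], "gripper": 0},
    {"offset": [-33.39, -11.54, 4], "rot": [0, 0, 0], "gripper": 0},
    {"offset": [-33.39, -11.54, 7], "rot": [0, 0, 0], "gripper": 0},
    {"offset": [-33.39, -11.54, 10], "rot": [0, 0, 0], "gripper": 0},
    {"offset": [-33.39, -11.54, 10], "rot": [0, 0, 0], "gripper": 0},
    {"offset": [-33.39, -11.54, 10], "rot": [0, 0, 0], "gripper": 0}
  ]
}}

```text
time_s: 1.35
eef_pos: [446.5, 283.1, 204.6]
ee_rot: [0.0, 0.16, 0.987, 0.0]
force: [0.4, 0.1, 1.3]
grip_width: 0.002
grip_force: 0.0
```

```bash
python3 -c "
from h import *
s=sense();print(s['eef_pos'],s['ee_rot'],s['grip_width'],s['force'])
w=save('wrist','w1')
Rm=R.from_quat(s['ee_rot'],scalar_first=True).as_matrix();T=np.eye(4);T[:3,:3]=Rm;T[:3,3]=s['eef_pos']
M=np.linalg.inv(T@w['mount']); w['rvec']=R.from_matrix(M[:3,:3]).as_rotvec();w['tvec']=M[:3,3]; np.save('pics/w1.npy',w)
f=192/np.tan(np.radians(w['vertical_fov'])/2)
K=np.array([[f,0,w['cx']],[0,f,w['cy']],[0,0,1]])
p=cv2.projectPoints(np.array([[446.3,283,74],[446.3,283,131]]),w['rvec'],w['tvec'],K,np.array([w['k1'],0,0,0]))[0]
print('expected cap, tip px800',p/.64)"
```

```text
[446.49390234 283.12745455 204.58771082] [4.32751343e-05 1.60108291e-01 9.87099455e-01 8.54567659e-06] 0.002099880706347451 [0.39894413 0.10467611 1.26834049]
expected cap, tip px800 [[[397.37623129 326.7980205 ]]

 [[396.91318219 382.56073412]]]
```

View pics/w1.png

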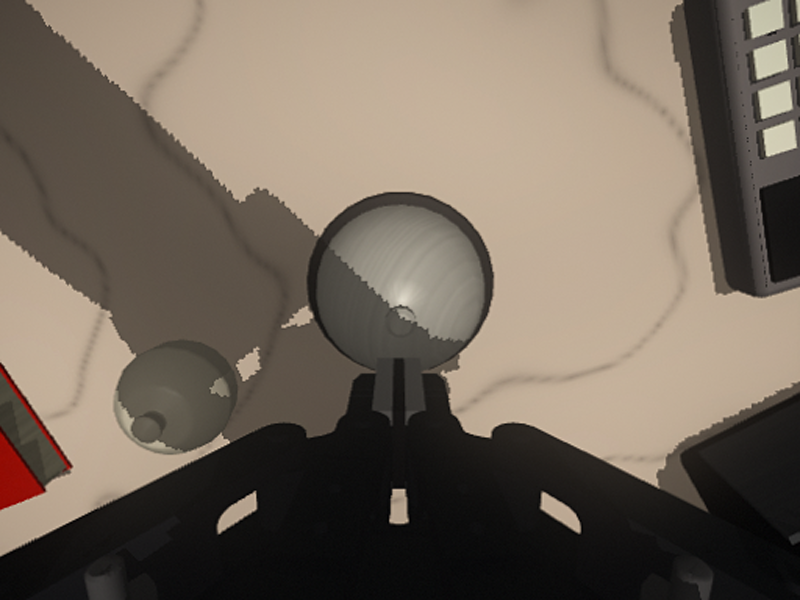

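The wrist view shows the large cap at about (401,319), against (397,327) expected. The closed fingertips are at about (397,358).

```bash
python3 -c "
from h import *
w=load('w1');p=atz(w,401*.64,319*.64,74);print(p,dep(w,401*.64,319*.64))
# base ellipse: columns 307..494, rows 192..~372 -> check centre
print(atz(w,307*.64,284*.64,8),atz(w,494*.64,284*.64,8),atz(w,400*.64,192*.64,10))
d=(p-[446.49,283.13,74]);Rm=R.from_quat(sense()['ee_rot'],scalar_first=True).as_matrix();print(Rm.T@d)"
```

```text
[443.36337428 285.66039663  74.        ] [443.09305932 285.7453557   74.88417985]
[426.55737741 234.74164687   8.        ] [460.32393577 336.53878635   8.        ] [394.35127049 301.58706862  10.        ]
[ 3.76592044  1.41298329 -0.00411596]
```

Call:
{"name": "step_arm", "arguments": {
  "plan": [
    {"offset": [0.25, 0.13, 2], "rot": [0, 0, 0], "gripper": 0},
    {"offset": [0.25, 0.13, 4], "rot": [0, 0, 0], "gripper": 0},
    {"offset": [0.25, 0.13, 5], "rot": [0, 0, 0], "gripper": 0},
    {"offset": [0.25, 0.13, 5.2], "rot": [0, 0, 0], "gripper": 0},
    {"offset": [0.25, 0.13, 5.2], "rot": [0, 0, 0], "gripper": 0},
    {"offset": [0.25, 0.13, 5.2], "rot": [0, 0, 0], "gripper": 0}
  ]
}}

```text
time_s: 2.0
eef_pos: [444.8, 285.2, 153.0]
ee_rot: [0.001, 0.16, 0.987, 0.0]
force: [0.9, 0.5, -0.6]
grip_width: 0.001
grip_force: 0.0
```

Call:
{"name": "step_arm", "arguments": {
  "plan": [
    {"offset": [0, 0, 0.1], "rot": [0, 0, 0], "gripper": 0},
    {"offset": [0, 0, 0.2], "rot": [0, 0, 0], "gripper": 0},
    {"offset": [0, 0, 0.3], "rot": [0, 0, 0], "gripper": 0},
    {"offset": [0, 0, 0.4], "rot": [0, 0, 0], "gripper": 0},
    {"offset": [0, 0, 0.5], "rot": [0, 0, 0], "gripper": 0},
    {"offset": [0, 0, 0.6], "rot": [0, 0, 0], "gripper": 0},
    {"offset": [0, 0, 0.7], "rot": [0, 0, 0], "gripper": 0},
    {"offset": [0, 0, 0.7], "rot": [0, 0, 0], "gripper": 0},
    {"offset": [0, 0, 0.7], "rot": [0, 0, 0], "gripper": 0}
  ]
}}

```text
time_s: 2.9
eef_pos: [444.4, 285.0, 145.0]
ee_rot: [0.0, 0.16, 0.987, 0.0]
force: [-0.7, -0.4, 2.7]
grip_width: 0.004
grip_force: 1.2
```

Call:
{"name": "step_arm", "arguments": {
  "plan": [
    {"offset": [0, 0, 0.1], "rot": [0, 0, 0], "gripper": 0},
    {"offset": [0, 0, 0.2], "rot": [0, 0, 0], "gripper": 0},
    {"offset": [0, 0, 0.3], "rot": [0, 0, 0], "gripper": 0},
    {"offset": [0, 0, 0.4], "rot": [0, 0, 0], "gripper": 0},
    {"offset": [0, 0, 0.4], "rot": [0, 0, 0], "gripper": 0},
    {"offset": [0, 0, 0.4], "rot": [0, 0, 0], "gripper": 0}
  ]
}}

```text
time_s: 3.5
eef_pos: [444.4, 285.0, 140.9]
ee_rot: [0.0, 0.16, 0.987, 0.0]
force: [-1.3, -0.0, 3.4]
grip_width: -0.004
grip_force: 1.8
```

```bash
python3 -c "
from h import *
s=sense();print(s['eef_pos'],s['force'],s['wrist_torque'])"
```

```text
[444.38196307 284.98961246 140.92864444] [-1.28297231 -0.00708616  3.40690776] [-0.07758119  0.14322402 -0.01169378]
```

Call:
{"name": "step_arm", "arguments": {
  "plan": [
    {"offset": [0, 0, 0.05], "rot": [0, 0, 0], "gripper": 0},
    {"offset": [0, 0, 0.1], "rot": [0, 0, 0], "gripper": 0},
    {"offset": [0, 0, 0.1], "rot": [0, 0, 0], "gripper": 0}
  ]
}}

```text
time_s: 3.8
eef_pos: [444.4, 285.0, 139.9]
ee_rot: [0.0, 0.16, 0.987, 0.0]
force: [-1.1, -1.7, 4.4]
grip_width: 0.001
grip_force: 1.9
```

Call:
{"name": "step_arm", "arguments": {
  "plan": [
    {"offset": [0, 0, 0.03], "rot": [0, 0, 0], "gripper": 0},
    {"offset": [0, 0, 0.05], "rot": [0, 0, 0], "gripper": 0},
    {"offset": [0, 0, 0.05], "rot": [0, 0, 0], "gripper": 0}
  ]
}}

```text
time_s: 4.1
eef_pos: [444.4, 285.0, 139.6]
ee_rot: [0.0, 0.16, 0.987, 0.0]
force: [-0.5, -1.3, 5.7]
grip_width: -0.003
grip_force: 2.9
```

Call:
{"name": "step_arm", "arguments": {
  "plan": [
    {"offset": [0, 0, 0.03], "rot": [0, 0, 0], "gripper": 0},
    {"offset": [0, 0, 0.05], "rot": [0, 0, 0], "gripper": 0},
    {"offset": [0, 0, 0.05], "rot": [0, 0, 0], "gripper": 0}
  ]
}}

```text
time_s: 4.4
eef_pos: [444.4, 285.0, 139.5]
ee_rot: [0.0, 0.16, 0.987, 0.0]
force: [-2.7, -1.5, 10.8]
grip_width: -0.005
grip_force: 5.0
```

Force climbs (10.8 N) with no more travel, so the large plunger is on its stop. I'll release it, rise well clear and cross to the small bell.

Call:
{"name": "step_arm", "arguments": {
  "plan": [
    {"offset": [0, 0, -0.4], "rot": [0, 0, 0], "gripper": 0},
    {"offset": [0, 0, -1.5], "rot": [0, 0, 0], "gripper": 0},
    {"offset": [0, 0, -4.5], "rot": [0, 0, 0], "gripper": 0},
    {"offset": [0, 0, -8.5], "rot": [0, 0, 0], "gripper": 0},
    {"offset": [0, 0, -12], "rot": [0, 0, 0], "gripper": 0},
    {"offset": [-1.3, -2.5, -12], "rot": [0, 0, 0], "gripper": 0},
    {"offset": [-3.2, -6.2, -12], "rot": [0, 0, 0], "gripper": 0},
    {"offset": [-5.1, -10, -12], "rot": [0, 0, 0], "gripper": 0},
    {"offset": [-7.1, -14, -12], "rot": [0, 0, 0], "gripper": 0},
    {"offset": [-9.2, -18, -12], "rot": [0, 0, 0], "gripper": 0},
    {"offset": [-11.2, -22, -12], "rot": [0, 0, 0], "gripper": 0},
    {"offset": [-13.3, -26, -12], "rot": [0, 0, 0], "gripper": 0}
  ]
}}

```text
time_s: 5.6
eef_pos: [488.1, -5.5, 259.4]
ee_rot: [0.0, 0.16, 0.987, 0.0]
force: [0.6, -0.0, -0.8]
grip_width: -0.002
grip_force: 0.0
```

Call:
{"name": "step_arm", "arguments": {
  "plan": [
    {"offset": [-2, -4, 0], "rot": [0, 0, 0], "gripper": 0},
    {"offset": [-4.1, -8, 0], "rot": [0, 0, 0], "gripper": 0},
    {"offset": [-6.1, -12, 0], "rot": [0, 0, 0], "gripper": 0},
    {"offset": [-8.1, -16, 0], "rot": [0, 0, 0], "gripper": 0},
    {"offset": [-10.2, -20, 0], "rot": [0, 0, 0], "gripper": 0},
    {"offset": [-12.49, -24.59, 0], "rot": [0, 0, 0], "gripper": 0},
    {"offset": [-12.49, -24.59, 0], "rot": [0, 0, 0], "gripper": 0},
    {"offset": [-12.49, -24.59, 4], "rot": [0, 0, 0], "gripper": 0},
    {"offset": [-12.49, -24.59, 7], "rot": [0, 0, 0], "gripper": 0},
    {"offset": [-12.49, -24.59, 7.9], "rot": [0, 0, 0], "gripper": 0},
    {"offset": [-12.49, -24.59, 7.9], "rot": [0, 0, 0], "gripper": 0},
    {"offset": [-12.49, -24.59, 7.9], "rot": [0, 0, 0], "gripper": 0}
  ]
}}

```text
time_s: 6.8
eef_pos: [529.6, -276.7, 181.6]
ee_rot: [0.001, 0.16, 0.987, -0.001]
force: [0.3, 0.4, 0.4]
grip_width: -0.002
grip_force: 0.0
```

```bash
python3 -c "
from h import *
s=sense();print(s['eef_pos'],s['ee_rot'],s['force'])
w=save('wrist','w2');save('top','top2')
Rm=R.from_quat(s['ee_rot'],scalar_first=True).as_matrix();T=np.eye(4);T[:3,:3]=Rm;T[:3,3]=s['eef_pos']
M=np.linalg.inv(T@w['mount']); w['rvec']=R.from_matrix(M[:3,:3]).as_rotvec();w['tvec']=M[:3,3]; np.save('pics/w2.npy',w)
f=192/np.tan(np.radians(w['vertical_fov'])/2)
K=np.array([[f,0,w['cx']],[0,f,w['cy']],[0,0,1]])
print(cv2.projectPoints(np.array([[529,-276.5,50]]),w['rvec'],w['tvec'],K,np.array([w['k1'],0,0,0]))[0]/.64)"
```

```text
[ 529.56002801 -276.65869991  181.63264378] [ 1.03962078e-03  1.60056639e-01  9.87107109e-01 -5.89193375e-04] [0.26042349 0.42765357 0.39574851]
[[[397.988449   324.50122434]]]
```

View pics/w2.png

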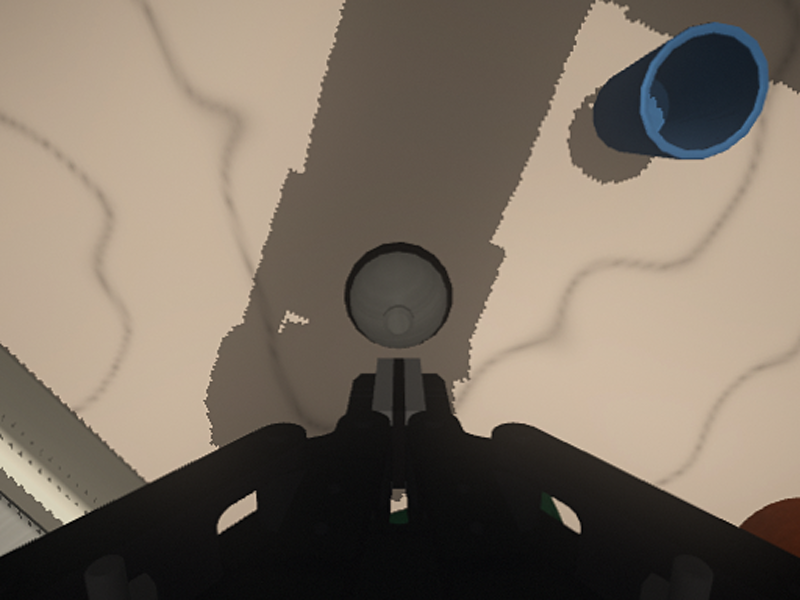

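The small cap is at about (398,320), against (398,324.5) expected, or roughly 2 mm in tool +x. Nothing else is near the fingers.

Call:
{"name": "step_arm", "arguments": {
  "plan": [
    {"offset": [0.15, 0, 2], "rot": [0, 0, 0], "gripper": 0},
    {"offset": [0.15, 0, 4], "rot": [0, 0, 0], "gripper": 0},
    {"offset": [0.15, 0, 5], "rot": [0, 0, 0], "gripper": 0},
    {"offset": [0.15, 0, 5.3], "rot": [0, 0, 0], "gripper": 0},
    {"offset": [0.15, 0, 5.3], "rot": [0, 0, 0], "gripper": 0},
    {"offset": [0.15, 0, 5.3], "rot": [0, 0, 0], "gripper": 0}
  ]
}}

```text
time_s: 7.5
eef_pos: [528.0, -276.3, 128.0]
ee_rot: [0.001, 0.16, 0.987, -0.0]
force: [-0.1, 0.4, -0.7]
grip_width: 0.0
grip_force: 0.0
```

Call:
{"name": "step_arm", "arguments": {
  "plan": [
    {"offset": [0, 0, 0.1], "rot": [0, 0, 0], "gripper": 0},
    {"offset": [0, 0, 0.2], "rot": [0, 0, 0], "gripper": 0},
    {"offset": [0, 0, 0.3], "rot": [0, 0, 0], "gripper": 0},
    {"offset": [0, 0, 0.4], "rot": [0, 0, 0], "gripper": 0},
    {"offset": [0, 0, 0.5], "rot": [0, 0, 0], "gripper": 0},
    {"offset": [0, 0, 0.6], "rot": [0, 0, 0], "gripper": 0},
    {"offset": [0, 0, 0.7], "rot": [0, 0, 0], "gripper": 0},
    {"offset": [0, 0, 0.8], "rot": [0, 0, 0], "gripper": 0},
    {"offset": [0, 0, 0.8], "rot": [0, 0, 0], "gripper": 0},
    {"offset": [0, 0, 0.8], "rot": [0, 0, 0], "gripper": 0}
  ]
}}

```text
time_s: 8.5
eef_pos: [527.6, -276.0, 119.0]
ee_rot: [0.0, 0.16, 0.987, -0.0]
force: [-0.5, -0.1, 2.4]
grip_width: 0.002
grip_force: 1.5
```

Call:
{"name": "step_arm", "arguments": {
  "plan": [
    {"offset": [0, 0, 0.1], "rot": [0, 0, 0], "gripper": 0},
    {"offset": [0, 0, 0.2], "rot": [0, 0, 0], "gripper": 0},
    {"offset": [0, 0, 0.3], "rot": [0, 0, 0], "gripper": 0},
    {"offset": [0, 0, 0.3], "rot": [0, 0, 0], "gripper": 0}
  ]
}}

```text
time_s: 8.9
eef_pos: [527.6, -276.1, 115.8]
ee_rot: [0.0, 0.16, 0.987, -0.0]
force: [-0.5, 0.6, 3.3]
grip_width: 0.002
grip_force: 1.9
```

Call:
{"name": "step_arm", "arguments": {
  "plan": [
    {"offset": [0, 0, 0.05], "rot": [0, 0, 0], "gripper": 0},
    {"offset": [0, 0, 0.05], "rot": [0, 0, 0], "gripper": 0},
    {"offset": [0, 0, 0.05], "rot": [0, 0, 0], "gripper": 0}
  ]
}}

```text
time_s: 9.2
eef_pos: [527.6, -276.0, 115.6]
ee_rot: [0.0, 0.16, 0.987, -0.0]
force: [-1.2, 1.2, 5.6]
grip_width: 0.001
grip_force: 2.7
```

Call:
{"name": "step_arm", "arguments": {
  "plan": [
    {"offset": [0, 0, 0.03], "rot": [0, 0, 0], "gripper": 0},
    {"offset": [0, 0, 0.05], "rot": [0, 0, 0], "gripper": 0},
    {"offset": [0, 0, 0.05], "rot": [0, 0, 0], "gripper": 0}
  ]
}}

```text
time_s: 9.5
eef_pos: [527.6, -276.1, 115.6]
ee_rot: [0.0, 0.16, 0.987, -0.0]
force: [-3.2, 2.5, 8.6]
grip_width: 0.001
grip_force: 4.5
```

Call:
{"name": "step_arm", "arguments": {
  "plan": [
    {"offset": [0, 0, -0.4], "rot": [0, 0, 0], "gripper": 0},
    {"offset": [0, 0, -1.5], "rot": [0, 0, 0], "gripper": 0},
    {"offset": [0, 0, -4.5], "rot": [0, 0, 0], "gripper": 0},
    {"offset": [0, 0, -8.5], "rot": [0, 0, 0], "gripper": 0},
    {"offset": [0, 0, -12.5], "rot": [0, 0, 0], "gripper": 0},
    {"offset": [0, 0, -16], "rot": [0, 0, 0], "gripper": 0},
    {"offset": [4, 0, -17], "rot": [0, 0, 0], "gripper": 0},
    {"offset": [8, 0, -17], "rot": [0, 0, 0], "gripper": 0},
    {"offset": [12, 0, -17], "rot": [0, 0, 0], "gripper": 0},
    {"offset": [12, 0, -17], "rot": [0, 0, 0], "gripper": 0},
    {"offset": [12, 0, -17], "rot": [0, 0, 0], "gripper": 0},
    {"offset": [12, 0, -17], "rot": [0, 0, 0], "gripper": 0}
  ]
}}

```text
time_s: 10.7
eef_pos: [414.4, -238.5, 285.3]
ee_rot: [0.0, 0.16, 0.987, -0.0]
force: [-0.5, 1.4, -0.5]
grip_width: 0.001
grip_force: 0.0
```

```bash
python3 -c "
from h import *
s=sense();print(s['eef_pos'],s['force'])
save('top','top3');save('side','side3')"
```

```text
[ 414.37951503 -238.45386629  285.25318656] [-0.4798487   1.39298316 -0.46975603]
```

View pics/side3.png

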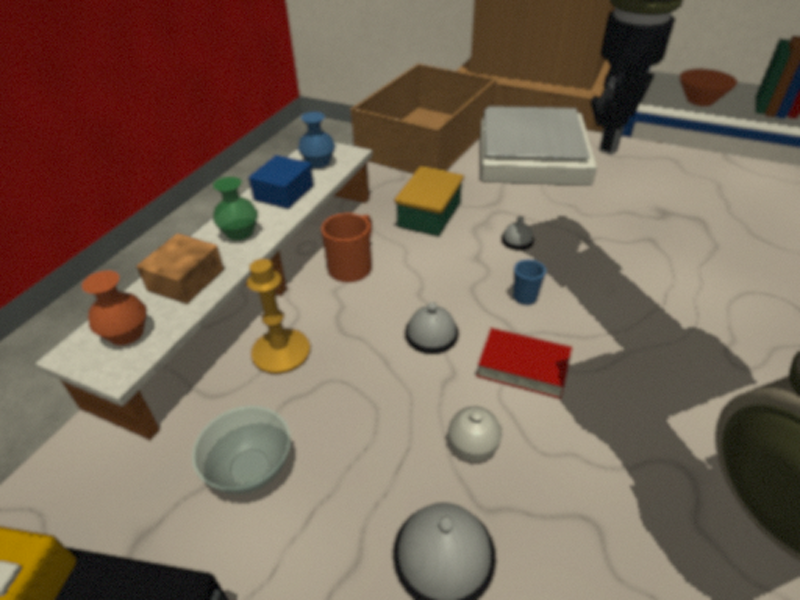

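Nothing has moved: the large bell is still at (446,550), the small at (518,235) and the middle at (432,328). The caps are up and the arm is clear.

```bash
python3 -c "
from h import *
print(finish_job())"
```

```text
the job is handed in; nothing more can be done
None
```

I pressed the largest bell's plunger to its stop and let it spring back, then did the same to the smallest; I handed the job in with the arm clear, peak force about 11 N, the middle bell untouched and nothing visibly moved (the hand-in returned no verdict).

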